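Ruler out of the desk organiser's well

ROBOT

A 7-joint arm with a two-finger parallel gripper is mounted at the origin on the work surface. World frame = base frame: x ahead of the robot, y to its left, z up, the work surface at z = 0. Lengths are in m, angles in rad, forces in N, time in s.
With the tool pointing down it reaches from about 0.35 to 0.9 m from the base axis. Payload 8.1 kg.
Tool frame: the origin (TCP) lies where the fingers leave the gripper's body, on its centre line; the fingertips stand 73 mm ahead of it and the grasp point (between the pads) lies 54 mm ahead of it; z points along the fingers, y is the line along which they close (so a half turn about z gives the same grasp; the last joint's range is limited). The gripper opens to 85 mm and grips with 20 to 120 N. Pads are 22 mm wide; open, the fingers measure 114 mm over their backs; the gripper's body (76 mm by 85 mm) begins 54 mm behind the grasp point. The pads swing forward as they close: fully open they stand 13 mm farther back than shut.
Start: joints at [1.18, 0.434, 0.025, 1.573, -0.012, 1.134, -0.075], TCP at [0.177, -0.599, 0.304] pointing down, gripper open.
Joint ranges: [-2.62, 2.62], [-0.44, 2.09], [-1.27, 1.32], [0.08, 2.57], [-1.32, 4.46], [0.12, 2], [-2.74, 2.74]. Speed limits (rad/s): [2.22, 2.22, 3.01, 3.01, 3.14, 3.14, 3.14].

INTERFACE

Orientations are given as a rotation vector (axis times angle).
In Python, from station import sense, camera, camera_params, sign_off gives the robot as it stands. The module is installed in compiled form; this text tells all that it offers.
- The arm moves only by the tool step_arm, never from a script. Its argument "plan" is a list of rows, each an object with "rot": the turn, a rotation vector about the tool's x, y, z in degrees, a list of three; "linear": the shift along the tool's x, y, z in mm, a list of three; "gripper": the finger opening in mm, from 0 to 85.4. A call has 1 to 8 rows; each row is the pose to reach, as a shift and turn from the pose commanded when the call began, along the tool's axes at that moment; what a row does not reach only later rows make up. A row lasts 1/10 s, in which the tool goes at most 50 mm and 8.59 degrees, less where a joint would pass 70% of its speed; a pose out of reach is approached as far as the arm can. A call with a gripper value outside its range is refused whole. The fingers move at their own pace and stop on an object; the grip force is fixed at half the most. Time passes only in rows, so rows that repeat a pose let the fingers close. It gives the time, the measured TCP pose, the force, the opening and the grip force at its end, in the units of the state.
- sense(): the state, without advancing time (a new reading comes with each control period).
- camera(name): name is "scene" or "top" or "wrist"; returns the picture (384x512x3 uint8, blue, green, red); there is no depth.
- camera_params(name): a dict with "K" (3x3 intrinsics, pixels), "origin" and "attitude" of the camera in the world; the wrist camera has in their place "hand_eye" (4x4, takes a point from camera to tool coordinates, whose origin is the TCP and whose axes are the flange's). Camera axes: x right, y down, z forward; pixel columns grow to the right and rows downward; lengths in m; the calibration is good to about 2 mm. A picture is of the moment at which its call begins: read the wrist's pose just before it. camera_params takes no time and is no camera call.
- sign_off(): hands the job in; it is judged then, once.
The state is a dict: "clock": time; "joint_positions": joint angles; "joint_vel": joint speeds; "joint_efforts": joint torques, N m; "ee_pos": TCP position; "tool_rot": TCP orientation; "ft_force": force on the tool from outside, world axes, zero at the start; "torque": the same for the moment, N m; "gripper_width": opening from 0.0 (shut) to 1.0 (fully open); "finger_force": force on a finger pad.
Only numpy, scipy, OpenCV 4.12 (cv2) and the standard library are available. Lean on these libraries where they do the work, as an engineer would, in place of code of your own. Each camera call takes 0.05 s, during which the arm holds its last target. There are 200 camera calls.

TASK

Push the memo-pad carriage away along its rails until it reaches its stop, so that the mouth of the organiser's well is open. Then take the long ruler out of the well (it is longer than the mouth, so one end has to come up first, at a slant) and finish while still holding it in the gripper, still and roughly level, with the whole ruler at least 5 cm above the organiser's top. Leave the carriage at its stop and do not disturb the pen pot, the stapler or the phone.

Things in the scene. Friction and masses are not known exactly. Their poses are not given: they have to be found in the camera images.
- organiser: Low white desk organiser with light wood top, fixed to the desk, 68 mm high; x = -81 to 235 mm (to its closed rear deck, x over 75), y = -211 to 211 mm (along the well). Origin at desk level under the centre of the mouth. The well inside spans x = -75 to 75, y = -205 to 205 mm; its cork floor is 6 mm above the desk.
- mouth (a point): Centre of the well's only mouth, level with the organiser's top (68 mm above the desk); axes as the organiser's. The mouth is a rectangle 130 mm (x) by 250 mm (y) in the 6 mm thick cover (underside 62 mm above the desk), so the well runs on 80 mm under the cover beyond each short edge of the mouth.
- carriage (a joint): Travel (m) of the memo-pad carriage along the organiser's +x. Its plate, 120 (x) by 150 by 5 mm, underside 72 mm above the desk, carries a paper pad and an upright ledge behind it; two runners reach 40 mm further back. 0: plate centred over the mouth; 0.125: it meets the stop on the rear deck, mouth open. About 2.5 N of friction and light damping; stays where left.
- ledge (a point): Moves with the carriage, axes as the organiser's: middle of the near (-x) face of its upright ledge, 38 mm behind the plate's centre and 107 mm above the desk. Ledge 6 mm thick, 120 mm wide (y), top 112 mm above the desk. The pad before it (65 (x) by 75 mm, top 91 mm above the desk) ends 5 mm short of this face. Push this face to +x.
- ruler: Aluminium desk ruler lying flat on the well's floor, its length about along the organiser's y. Blade 310 mm (its y) by 40 mm (its x) by 4 mm; along its middle stands a black grip rib 14 mm wide (its x) and 230 mm long, rising to 26 mm above the ruler's underside. About 0.12 kg, centre of mass at mid length. Origin at the centre of its underside, z up through the rib.
- ruler_left (a point): The +y end of the ruler, at mid blade thickness, 155 mm from its centre.
- ruler_right (a point): The -y end of the ruler, at mid blade thickness, 155 mm from its centre.
- pen_pot: White round pot with pens, 72 mm across, pens up to 111 mm tall, standing on the rear deck. Origin at the centre of its underside. To be left alone.
- stapler: Black stapler about 36 mm (its x) by 120 mm (its y), 62 mm high, on the rear deck on the other side. Origin at the centre of its underside. To be left alone.
- phone: Dark phone 145 (its x) by 72 by 9 mm lying on the desk beside the organiser. Origin at the centre of its underside. To be left alone.

How it is judged:
On the way, in this order (a step that is already met when the one before it is completed fails the run):
1. the carriage is pushed to its stop while the ruler still lies in the well (value of joint carriage above 0.117 m and height (world z) of each of ruler_left, ruler_right below 0.04 m), for 0.2 s.
2. one end of the ruler is up through the mouth while the other is still below the cover (((height (world z) of ruler_left above 0.07 m and height (world z) of ruler_right below 0.06 m) or (height (world z) of ruler_right above 0.07 m and height (world z) of ruler_left below 0.06 m))), for 0.05 s.
At the end, for the whole second after the job is handed in: Carriage within 8 mm of its stop (joint over 0.117); ruler held by the fingers (over 1 N), both ends over 110 mm above the desk (42 mm above the organiser), within 15 degrees of level, under 0.03 m/s and 0.15 rad/s, touching neither organiser, carriage nor bystanders (value of joint carriage above 0.117 m and height (world z) of each of ruler_left, ruler_right above 0.11 m and angle between ruler's own z axis and vertical below 0.26 rad and linear speed of ruler below 0.03 m/s and angular speed of ruler below 0.15 rad/s and contact force between the fingers and ruler above 1 N and contact force between ruler and organiser below 0.05 N and contact force between ruler and pen_pot below 0.05 N and contact force between ruler and stapler below 0.05 N and contact force between ruler and phone below 0.05 N); the arm keeps its last pose, push and grip.
It fails at once if the pen pot is moved more than 30 mm (distance of pen_pot from where it was at the start of the episode above 0.03 m).
It fails at once if the stapler is moved more than 30 mm (distance of stapler from where it was at the start of the episode above 0.03 m).
It fails at once if the phone is moved more than 30 mm (distance of phone from where it was at the start of the episode above 0.03 m).
It also fails if it takes over 54 s, if anything falls off the work surface, if the arm or the gripper's body presses on something with over 40 N, if the wrist force passes 120 N, or if a joint passes its speed limit or range.

## Working session

There is one attempt and no reset: what is moved stays moved. The work goes in short steps, Python scripts to look and compute and a tool call to move; the robot and the scene stay as the last step left them, time stands still between calls to the robot, and variables do not carry over. Pictures are saved under pics/ and viewed, at most 10 in all, crops included, and the job is handed in when it is done.

Besides the shell and the picture viewer there is one more tool, called after ">>>" as name([rows], argument=value, ...), one row to a line, values as JSON. step_arm: Moves the arm, as the interface text tells. Its arguments: {"type":"object","properties":{"plan":{"type":"array","items":{"type":"object","properties":{"rot":{"type":"array","items":{"type":"number"}},"linear":{"type":"array","items":{"type":"number"}},"gripper":{"type":"number"}}}}},"required":["plan"]}

```bash
mkdir -p pics; ls; python3 - <<'E'
from station import *
import cv2, numpy as np
print(sense())
for n in ("scene","top","wrist"):
    p=camera_params(n); print(n,p)
a=camera("scene");b=camera("top")
cv2.imwrite("pics/scene0.png",a);cv2.imwrite("pics/top0.png",b)
E
```

```text
pics
{'clock': 0.0, 'joint_positions': array([ 1.180423  ,  0.43519598,  0.02496379,  1.57410104, -0.0115973 ,
        1.13397266, -0.07510313]), 'joint_vel': array([-1.44841350e-03,  5.83835779e-05,  5.82729904e-04, -3.57188359e-04,
       -2.85165915e-05,  1.31660439e-03,  1.37116042e-03]), 'joint_efforts': array([-6.17633523e-04, -6.70470500e+01,  1.02508921e+00, -3.16217601e+01,
        1.55790470e-02,  1.25491497e-02, -1.62378518e-05]), 'ee_pos': array([ 0.17723624, -0.59893977,  0.30314101]), 'tool_rot': array([-3.10766717e+00, -4.50162742e-01,  5.57385193e-04]), 'ft_force': array([0.57684513, 0.60016748, 0.39596137]), 'torque': array([ 0.02898706, -0.05196532,  0.01564426]), 'finger_force': 0.0, 'gripper_width': 1.0025379734402498}
scene {'K': array([[363.99537327,   0.        , 251.01255684],
       [  0.        , 363.99537327, 196.1278119 ],
       [  0.        ,   0.        ,   1.        ]]), 'origin': array([1.13256909, 0.25291479, 0.6038062 ]), 'attitude': array([-1.53235004, -1.9194835 ,  0.91489083])}
top {'K': array([[365.24146825,   0.        , 247.92918869],
       [  0.        , 365.24146825, 188.4297896 ],
       [  0.        ,   0.        ,   1.        ]]), 'origin': array([0.35575692, 0.08929672, 1.0605351 ]), 'attitude': array([-2.12442132,  2.07682451, -0.23900513])}
wrist {'K': array([[341.52885206,   0.        , 257.82313769],
       [  0.        , 341.52885206, 193.88064162],
       [  0.        ,   0.        ,   1.        ]]), 'hand_eye': array([[-6.91645764e-04, -9.64307742e-01, -2.64783120e-01,
         6.71469690e-02],
       [ 9.99999507e-01, -4.78321079e-04, -8.70133655e-04,
        -9.98225341e-04],
       [ 7.12425273e-04, -2.64783591e-01,  9.64307597e-01,
        -6.89660341e-02],
       [ 0.00000000e+00,  0.00000000e+00,  0.00000000e+00,
         1.00000000e+00]])}
```

View pics/top0.png

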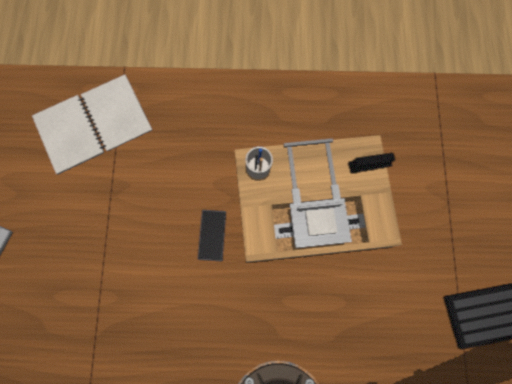

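View pics/scene0.png

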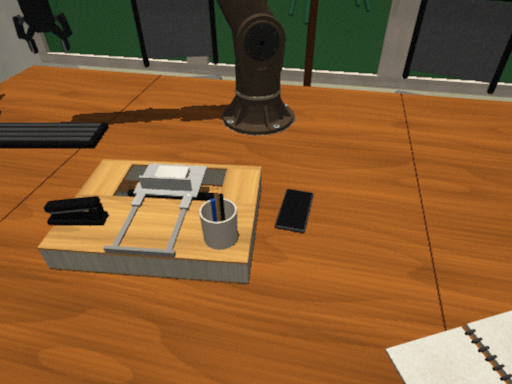

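The top view has the organiser corners at about (246,262), (400,243), (383,137) and (236,150), with the carriage over the mouth near (320,222). The pot is at (259,163), the stapler at (372,163) and the phone at (212,235). Next I'll fit the organiser's top rectangle.

```bash
cat > h.py <<'E'
from station import *
import cv2, numpy as np
from scipy.spatial.transform import Rotation as R
def cam(n, s=None):
    p=camera_params(n)
    if "origin" in p: return p["K"],R.from_rotvec(p["attitude"]).as_matrix(),np.array(p["origin"])
    T=np.eye(4);T[:3,:3]=R.from_rotvec(s["tool_rot"]).as_matrix();T[:3,3]=s["ee_pos"];T=T@p["hand_eye"]
    return p["K"],T[:3,:3],T[:3,3]
def ray(c,uv,z):
    K,A,o=c; uv=np.atleast_2d(uv).astype(float)
    d=np.c_[uv,np.ones(len(uv))]@np.linalg.inv(K).T@A.T
    return o+d*((z-o[2])/d[:,2])[:,None]
def proj(c,P):
    K,A,o=c; q=(np.atleast_2d(P)-o)@A@K.T
    return q[:,:2]/q[:,2:]
E
python3 - <<'E'
from h import *
im=cv2.imread("pics/top0.png"); c=cam("top")
hsv=cv2.cvtColor(im,cv2.COLOR_BGR2HSV)
for p in [(260,235),(310,145),(380,230),(180,200),(260,190)]: print(p,hsv[p[1],p[0]])
m=((hsv[...,2]>150)&(hsv[...,1]>60)).astype(np.uint8); m[:120]=0
m=cv2.morphologyEx(m,cv2.MORPH_OPEN,np.ones((3,3)))
cs,_=cv2.findContours(m,cv2.RETR_EXTERNAL,2); pts=np.vstack([k for k in cs if cv2.contourArea(k)>150])[:,0]
P=ray(c,pts,0.068)
r=cv2.minAreaRect((P[:,:2]*1000).astype(np.float32)); print(r)
print(cv2.boxPoints(r)); print(proj(c,np.c_[cv2.boxPoints(r)/1000,np.full(4,.068)]))
E
```

```text
(260, 235) [ 17 122 188]
(310, 145) [ 16 117 170]
(380, 230) [ 16 121 185]
(180, 200) [ 15 160 140]
(260, 190) [ 16 120 179]
((571.1007080078125, -95.58973693847656), (317.84039306640625, 424.8973693847656), 7.127711772918701)
[[ 387.04767   95.49811]
 [ 439.7696  -326.11566]
 [ 755.15375 -286.67758]
 [ 702.4318   134.93619]]
[[245.19018997 260.81353251]
 [402.02275307 244.4767854 ]
 [380.44081838 134.12032376]
 [234.07345198 148.23640041]]
```

```bash
cat >> h.py <<'E'
YAW=np.radians(7.13); M=np.array([.4947,-.1051,0])
Ro=R.from_euler('z',YAW).as_matrix()
def o2w(p): return M+np.asarray(p)@Ro.T
def w2o(p): return (np.asarray(p)-M)@Ro
def go(p,pitch=0,yaw=0,grasp=False):
    """shift(mm)/turn(deg) in tool axes to bring TCP (or grasp point) to organiser point p (m); pitch raises +y side"""
    s=sense(); T=R.from_rotvec(s["tool_rot"]).as_matrix()
    G=Ro@R.from_euler('zx',[yaw,pitch],degrees=True).as_matrix()@np.array([[0,1,0],[1,0,0],[0,0,-1.]])
    t=o2w(p)-(0.054*G[:,2] if grasp else 0)
    print("linear",np.round((t-s["ee_pos"])@T*1000,1),"rot",np.round(R.from_matrix(T.T@G).as_rotvec(degrees=True),1))
def st():
    s=sense(); T=R.from_rotvec(s["tool_rot"]).as_matrix()
    print("t",round(s["clock"],2),"org tcp",np.round(w2o(s["ee_pos"])*1000,1),"zaxis",np.round(T[:,2]@Ro,3),"x",np.round(T[:,0]@Ro,3),"F",np.round(s["ft_force"],1),"w",round(s["gripper_width"],3),"ff",s["finger_force"])
E
python3 -c "
from h import *
st(); go([.008,0,.30])"
```

```text
t 0.1 org tcp [-376.3 -450.7  303.2] zaxis [-0.     0.001 -1.   ] x [ 0.987  0.163 -0.   ] F [-0.7 -0.4  0.2] w 1.001 ff 0.0
linear [ 452.4 -382.2    3.7] rot [ -0.1  -0.1 -80.6]
```

>>> step_arm([
  {"linear": [40, -34, 0], "rot": [0, 0, -7], "gripper": 0},
  {"linear": [80, -68, 0], "rot": [0, 0, -14], "gripper": 0},
  {"linear": [120, -102, 0], "rot": [0, 0, -21], "gripper": 0},
  {"linear": [160, -136, 0], "rot": [0, 0, -28], "gripper": 0},
  {"linear": [200, -170, 0], "rot": [0, 0, -35], "gripper": 0},
  {"linear": [240, -204, 0], "rot": [0, 0, -42], "gripper": 0},
  {"linear": [280, -238, 0], "rot": [0, 0, -49], "gripper": 0},
  {"linear": [310, -262, 0], "rot": [0, 0, -55], "gripper": 0},
])

```text
clock: 0.9
ee_pos: [0.3974, -0.2631, 0.3039]
tool_rot: [2.545, 1.841, -0.0]
ft_force: [1.0, -0.8, -0.4]
gripper_width: 0.003
finger_force: 0.0
```

```bash
python3 -c "
from h import *
st(); go([.008,0,.30])"
```

```text
t 0.9 org tcp [-116.1 -144.7  303.9] zaxis [-0. -0. -1.] x [ 0.429  0.904 -0.   ] F [ 1.  -0.8 -0.4] w 0.003 ff 0.0
linear [184.   50.2   3.8] rot [ -0.    0.  -25.4]
```

>>> step_arm([
  {"linear": [46, 12, 0], "rot": [0, 0, -6], "gripper": 0},
  {"linear": [92, 25, 0], "rot": [0, 0, -13], "gripper": 0},
  {"linear": [138, 37, 0], "rot": [0, 0, -19], "gripper": 0},
  {"linear": [170, 46, 2], "rot": [0, 0, -25], "gripper": 0},
  {"linear": [181, 49, 2], "rot": [0, 0, -25.4], "gripper": 0},
  {"linear": [181, 49, 2], "rot": [0, 0, -25.4], "gripper": 0},
  {"linear": [181, 49, 2], "rot": [0, 0, -25.4], "gripper": 0},
])

```text
clock: 1.6
ee_pos: [0.5002, -0.1102, 0.3015]
tool_rot: [-2.087, -2.348, 0.002]
ft_force: [1.0, 0.4, -0.2]
gripper_width: 0.001
finger_force: 0.0
```

```bash
python3 -c "
from h import *
st(); go([.008,0,.20]); s=sense()
im=camera('wrist'); c=cam('wrist',s)
P=np.array([o2w(p) for p in [[.038,.06,.112],[.038,-.06,.112],[-.032,.0375,.091],[-.032,-.0375,.091],[-.065,.125,.068],[-.065,-.125,.068]]])
for q in proj(c,P): cv2.circle(im,(int(q[0]),int(q[1])),3,(0,0,255),1)
cv2.imwrite('pics/w1.png',im)"
```

```text
t 1.6 org tcp [  4.8  -5.8 301.5] zaxis [-0.001 -0.001 -1.   ] x [ 0.007  1.    -0.001] F [ 1.   0.4 -0.2] w 0.001 ff 0.0
linear [  5.8   3.3 101.5] rot [-0.1  0.  -0.4]
```

View pics/w1.png

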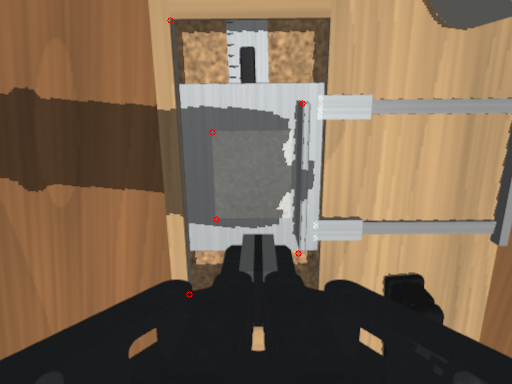

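The red predictions land on the pad corners (212,132) and (216,219), the ledge ends (302,104) and (298,253), and the mouth corners, so the pose fit is good. The ruler shows at about cols 228-268, with its rib at col 247. I'll descend between the pad and the ledge now.

>>> step_arm([
  {"linear": [3, 2, 40], "rot": [0, 0, 0], "gripper": 0},
  {"linear": [5, 3, 80], "rot": [0, 0, 0], "gripper": 0},
  {"linear": [5, 3, 110], "rot": [0, 0, 0], "gripper": 0},
  {"linear": [5, 3, 125], "rot": [0, 0, 0], "gripper": 0},
  {"linear": [5, 3, 130], "rot": [0, 0, 0], "gripper": 0},
  {"linear": [5, 3, 130], "rot": [0, 0, 0], "gripper": 0},
  {"linear": [5, 3, 130], "rot": [0, 0, 0], "gripper": 0},
])

```text
clock: 2.35
ee_pos: [0.5036, -0.1043, 0.1729]
tool_rot: [2.085, 2.348, 0.001]
ft_force: [0.5, -0.6, 0.8]
gripper_width: 0.003
finger_force: 0.0
```

```bash
python3 -c "
from h import *
st(); go([.023,0,.172])"
```

```text
t 2.35 org tcp [  9.   -0.4 172.9] zaxis [ 0.001 -0.001 -1.   ] x [ 0.006  1.    -0.001] F [ 0.5 -0.6  0.8] w 0.003 ff 0.0
linear [ 0.4 14.   0.9] rot [ 0.1  0.  -0.3]
```

>>> step_arm([
  {"linear": [0, 12, 0], "rot": [0, 0, 0], "gripper": 0},
  {"linear": [0, 27, 0], "rot": [0, 0, 0], "gripper": 0},
  {"linear": [0, 45, 0], "rot": [0, 0, 0], "gripper": 0},
  {"linear": [0, 65, 0], "rot": [0, 0, 0], "gripper": 0},
  {"linear": [0, 85, 0], "rot": [0, 0, 0], "gripper": 0},
  {"linear": [0, 105, 0], "rot": [0, 0, 0], "gripper": 0},
  {"linear": [0, 118, 0], "rot": [0, 0, 0], "gripper": 0},
  {"linear": [0, 125, 0], "rot": [0, 0, 0], "gripper": 0},
])

```text
clock: 3.15
ee_pos: [0.6288, -0.0885, 0.1725]
tool_rot: [2.084, 2.35, 0.001]
ft_force: [-3.7, -0.4, 2.6]
gripper_width: -0.006
finger_force: 1.4
```

>>> step_arm([
  {"linear": [0, 4, 0], "rot": [0, 0, 0], "gripper": 0},
  {"linear": [0, 7, 0], "rot": [0, 0, 0], "gripper": 0},
  {"linear": [0, 9, 0], "rot": [0, 0, 0], "gripper": 0},
])

```text
clock: 3.45
ee_pos: [0.6362, -0.0876, 0.1721]
tool_rot: [2.084, 2.351, -0.0]
ft_force: [-1.7, -0.6, 2.2]
gripper_width: -0.005
finger_force: 1.3
```

```bash
python3 -c "
from h import *
st()"
```

```text
t 3.45 org tcp [142.6  -0.2 172.1] zaxis [-0. -0. -1.] x [ 0.004  1.    -0.   ] F [-1.7 -0.6  2.2] w -0.005 ff 1.309246039018035
```

Still friction-level force, so I'll creep on until it rises.

>>> step_arm([
  {"linear": [0, 3, 0], "rot": [0, 0, 0], "gripper": 0},
  {"linear": [0, 5, 0], "rot": [0, 0, 0], "gripper": 0},
  {"linear": [0, 7, 0], "rot": [0, 0, 0], "gripper": 0},
  {"linear": [0, 7, 0], "rot": [0, 0, 0], "gripper": 0},
])

```text
clock: 3.85
ee_pos: [0.6424, -0.0868, 0.1717]
tool_rot: [-2.083, -2.35, 0.003]
ft_force: [-7.2, -0.5, 5.1]
gripper_width: -0.004
finger_force: 3.4
```

>>> step_arm([
  {"linear": [0, 2, 0], "rot": [0, 0, 0], "gripper": 0},
  {"linear": [0, 3, 0], "rot": [0, 0, 0], "gripper": 0},
  {"linear": [0, 3, 0], "rot": [0, 0, 0], "gripper": 0},
  {"linear": [0, 3, 0], "rot": [0, 0, 0], "gripper": 0},
])

```text
clock: 4.25
ee_pos: [0.643, -0.0868, 0.1716]
tool_rot: [-2.081, -2.347, 0.009]
ft_force: [-16.5, -0.4, 12.6]
gripper_width: 0.002
finger_force: 8.6
```

```bash
python3 -c "
from h import *
st(); go([-.03,0,.30])"
```

```text
t 4.25 org tcp [149.4  -0.2 171.6] zaxis [-0.007 -0.    -1.   ] x [ 0.005  1.    -0.   ] F [-16.5  -0.4  12.6] w 0.002 ff 8.60098309465684
linear [  -0.6 -180.4 -127.1] rot [-0.4  0.  -0.3]
```

>>> step_arm([
  {"linear": [0, -10, 0], "rot": [0, 0, 0], "gripper": 0},
  {"linear": [0, -25, -15], "rot": [0, 0, 0], "gripper": 0},
  {"linear": [-10, -60, -50], "rot": [0, 0, 0], "gripper": 0},
  {"linear": [-30, -95, -80], "rot": [0, 0, 0], "gripper": 0},
  {"linear": [-50, -130, -110], "rot": [0, 0, 0], "gripper": 30},
  {"linear": [-65, -160, -135], "rot": [0, 0, 0], "gripper": 30},
  {"linear": [-65, -160, -135], "rot": [0, 0, 0], "gripper": 30},
  {"linear": [-65, -160, -135], "rot": [0, 0, 0], "gripper": 30},
])

```text
clock: 5.05
ee_pos: [0.4953, -0.1707, 0.3078]
tool_rot: [2.084, 2.347, 0.002]
ft_force: [0.4, 0.9, -1.2]
gripper_width: 0.35
finger_force: 0.0
```

```bash
python3 -c "
from h import *
st(); s=sense()
im=camera('wrist'); c=cam('wrist',s)
P=np.array([o2w(p) for p in [[.163,.06,.112],[.163,-.06,.112],[-.065,.125,.068],[.065,.125,.068],[-.065,-.125,.068]]])
cv2.imwrite('pics/w2raw.png',im)
for q in proj(c,P): cv2.circle(im,(int(q[0]),int(q[1])),3,(0,0,255),1)
cv2.imwrite('pics/w2.png',im)"
```

```text
t 5.05 org tcp [ -7.5 -65.2 307.8] zaxis [ 0.003 -0.002 -1.   ] x [ 0.006  1.    -0.002] F [ 0.4  0.9 -1.2] w 0.35 ff 0.0
```

View pics/w2.png

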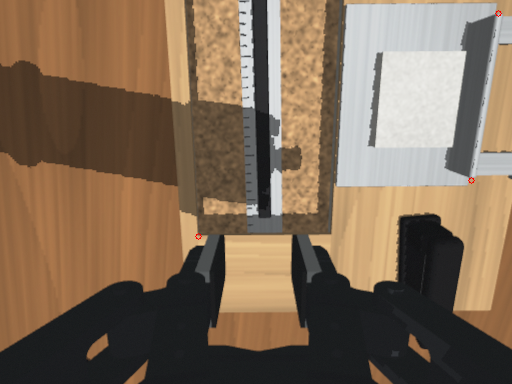

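The carriage sits at its stop, with the dots on the ledge at (498,13) and (471,180). The rib runs from about (258,0) to its -y end near (264,217).

```bash
python3 - <<'E'
from h import *
im=cv2.imread("pics/w2raw.png"); K=cam("wrist",sense())  # pose unchanged
g=im.max(2)
L=[];Rr=[]
for r in range(5,212,15):
    row=g[r,240:285]<30; i=np.where(row)[0]
    if len(i): 
        a,b=i[0]+240,i[-1]+240; A=w2o(ray(K,[[a-.5,r],[b+.5,r]],.032))*1000
        print(r,a,b,np.round(A[:,:2].ravel(),1))
col=g[195:235,264]; print(col)
for r in (216,217,218): print(np.round(w2o(ray(K,[[264,r]],.032))*1000,1))
# w1: rib +y end
s=sense(); s=dict(s); s["ee_pos"]=np.array([.5002,-.1102,.3015]); s["tool_rot"]=np.array([-2.087,-2.348,.002])
K1=cam("wrist",s); g1=cv2.imread("pics/w1.png").max(2); print(g1[38:60,247]); 
for r in (46,47,48): print(np.round(w2o(ray(K1,[[247,r]],.032))*1000,1))
E
```

```text
5 253 253 [-10.8  86.9  -9.9  86.9]
125 257 268 [ -7.9 -20.    4.  -20.1]
140 257 268 [ -8.  -34.8   4.1 -34.8]
155 258 268 [ -7.  -49.9   4.1 -49.9]
170 258 269 [ -7.1 -65.3   5.2 -65.4]
185 258 269 [ -7.2 -81.1   5.2 -81.2]
200 259 268 [ -6.2 -97.4   4.3 -97.4]
[ 23  25  23  23  23  23  24  24  24  24  24  24  23  23  29  41  44  44
  45  44  44  45  48  86 100 101 100 100 101 100 100 101 100 101 100 100
 101  96  94 113]
[[  -0.5 -115.1   32. ]]
[[  -0.5 -116.2   32. ]]
[[  -0.5 -117.4   32. ]]
[205 206 206 205 206 206 206 206 149  62  48  54  54  55  53  54  55  54
  54  54  53  52]
[[ -4.6 110.2  32. ]]
[[ -4.6 109.4  32. ]]
[[ -4.6 108.5  32. ]]
```

```bash
python3 -c "
from h import *
go([-.0025,-.003,.18],yaw=1);go([-.0025,-.003,.086],yaw=1)"
```

```text
linear [ 61.4   4.2 127. ] rot [ 0.1  0.  -1.3]
linear [ 61.5   4.  221. ] rot [ 0.1  0.  -1.3]
```

>>> step_arm([
  {"linear": [20, 1, 20], "rot": [0, 0, -0.5], "gripper": 30},
  {"linear": [45, 3, 50], "rot": [0, 0, -1], "gripper": 30},
  {"linear": [60, 4, 85], "rot": [0, 0, -1.3], "gripper": 30},
  {"linear": [61.5, 4.2, 115], "rot": [0.1, 0, -1.3], "gripper": 30},
  {"linear": [61.5, 4.2, 127], "rot": [0.1, 0, -1.3], "gripper": 30},
  {"linear": [61.5, 4.2, 127], "rot": [0.1, 0, -1.3], "gripper": 30},
  {"linear": [61.5, 4.2, 127], "rot": [0.1, 0, -1.3], "gripper": 30},
])

```text
clock: 5.8
ee_pos: [0.4928, -0.1084, 0.1804]
tool_rot: [-2.056, -2.374, 0.001]
ft_force: [0.0, 0.1, 0.3]
gripper_width: 0.353
finger_force: 0.0
```

```bash
python3 -c "
from h import *
st();go([-.0025,-.003,.086],yaw=1)
s=sense();im=camera('wrist');c=cam('wrist',s)
for y in (.02,.05,.1):
  for x in (-.007,.007):
    q=proj(c,o2w([-.0025-(y+.003)*np.tan(np.radians(1))+x,y,.032]))[0].astype(int);cv2.circle(im,(int(q[0]),int(q[1])),2,(0,0,255),1)
cv2.imwrite('pics/w3.png',im)"
```

```text
t 5.8 org tcp [ -2.3  -3.  180.4] zaxis [-0.001  0.    -1.   ] x [-0.019  1.     0.   ] F [0.  0.1 0.3] w 0.353 ff 0.0
linear [ 0.  -0.1 94.4] rot [-0.1 -0.   0.1]
```

View pics/w3.png

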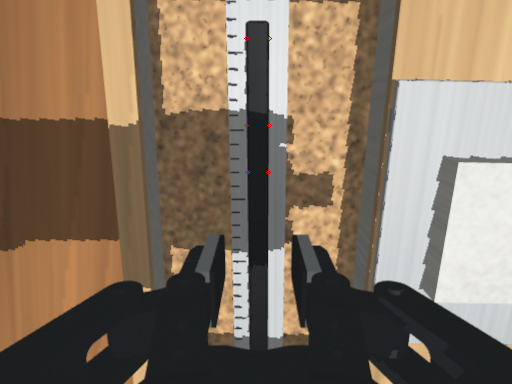

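The dots sit on both rib edges (cols 247 and 269), so the gripper is centred over the rib. Next comes the descent.

>>> step_arm([
  {"linear": [0, 0, 30], "rot": [0, 0, 0], "gripper": 30},
  {"linear": [0, 0, 60], "rot": [0, 0, 0], "gripper": 30},
  {"linear": [0, 0, 80], "rot": [0, 0, 0], "gripper": 30},
  {"linear": [0, 0, 90], "rot": [0, 0, 0], "gripper": 30},
  {"linear": [0, 0, 94], "rot": [0, 0, 0], "gripper": 30},
  {"linear": [0, 0, 94], "rot": [0, 0, 0], "gripper": 30},
])

```text
clock: 6.45
ee_pos: [0.4924, -0.1087, 0.0865]
tool_rot: [-2.057, -2.374, 0.001]
ft_force: [-0.2, -0.1, 0.8]
gripper_width: 0.35
finger_force: 0.0
```

>>> step_arm([
  {"linear": [0, 0, 0], "rot": [0, 0, 0], "gripper": 5},
  {"linear": [0, 0, 0], "rot": [0, 0, 0], "gripper": 0},
  {"linear": [0, 0, 0], "rot": [0, 0, 0], "gripper": 0},
  {"linear": [0, 0, 0], "rot": [0, 0, 0], "gripper": 0},
  {"linear": [0, 0, 0], "rot": [0, 0, 0], "gripper": 0},
])

```text
clock: 6.95
ee_pos: [0.4927, -0.1086, 0.0872]
tool_rot: [2.057, 2.374, -0.0]
ft_force: [-0.7, -0.0, 6.7]
gripper_width: 0.146
finger_force: 59.6
```

```bash
python3 -c "
from h import *
st()"
```

```text
t 6.95 org tcp [-2.4 -3.2 87.2] zaxis [ 0.    -0.001 -1.   ] x [-0.018  1.    -0.001] F [-0.7 -0.   6.7] w 0.146 ff 59.57795262336731
```

Solid grip. I'll lift 10 mm, then slide 37 mm toward -y.

>>> step_arm([
  {"linear": [0, 0, -5], "rot": [0, 0, 0], "gripper": 0},
  {"linear": [0, 0, -10], "rot": [0, 0, 0], "gripper": 0},
  {"linear": [-8, 0, -10], "rot": [0, 0, 0], "gripper": 0},
  {"linear": [-18, 0, -10], "rot": [0, 0, 0], "gripper": 0},
  {"linear": [-28, 0, -10], "rot": [0, 0, 0], "gripper": 0},
  {"linear": [-37, 0, -10], "rot": [0, 0, 0], "gripper": 0},
  {"linear": [-37, 0, -10], "rot": [0, 0, 0], "gripper": 0},
  {"linear": [-37, 0, -10], "rot": [0, 0, 0], "gripper": 0},
])

```text
clock: 7.75
ee_pos: [0.497, -0.1454, 0.0957]
tool_rot: [-2.057, -2.372, 0.002]
ft_force: [0.2, 0.2, -1.8]
gripper_width: 0.149
finger_force: 58.6
```

```bash
cat >> h.py <<'E'
def rul(yc,zc,th):
    n=np.array([0,-np.sin(np.radians(th)),np.cos(np.radians(th))])
    go(np.array([-.0025,yc,zc])+.0812*n,pitch=th,yaw=1)
E
python3 - <<'E'
from h import *
st(); rul(-.04,.016,0)
for f in (.25,.5,.75,1): rul(-.04-.006*f,.016+.0367*f,16*f)
s=sense();im=camera('wrist');c=cam('wrist',s); cv2.imwrite('pics/w4.png',im)
q=proj(c,o2w([[-.005,.117,.018],[-.065,.125,.068],[.065,.125,.068]]));print(q)
E
```

```text
t 7.75 org tcp [ -2.8 -40.3  95.7] zaxis [-0.002  0.    -1.   ] x [-0.018  1.     0.   ] F [ 0.2  0.2 -1.8] w 0.149 ff 58.58211100101471
linear [ 0.3  0.3 -1.5] rot [-0.1 -0.   0. ]
linear [ -6.9   0.1 -10.5] rot [-0.2  4.  -0. ]
linear [-14.   -0.  -19.1] rot [-0.3  8.  -0. ]
linear [-21.1  -0.2 -27.3] rot [-0.3 12.  -0. ]
linear [-28.1  -0.3 -35.1] rot [-0.4 16.  -0. ]
[[ 259.64679776 -167.63748056]
 [ -42.6864007  -415.72385977]
 [ 613.96062294 -401.62554004]]
```

View pics/w4.png

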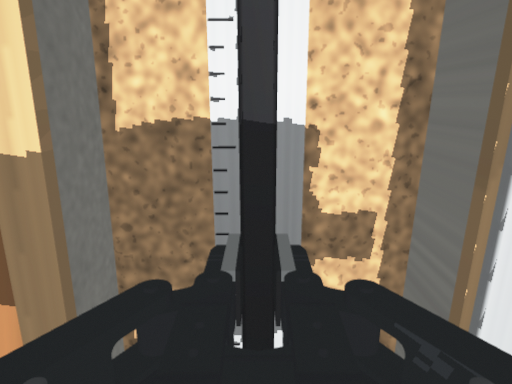

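The ruler is clamped between the pads (rib at cols 240-278) and carried level. Now I'll tilt the +y end up.

>>> step_arm([
  {"linear": [-3.5, 0, -6], "rot": [0, 2, 0], "gripper": 0},
  {"linear": [-7, 0, -11], "rot": [0, 4, 0], "gripper": 0},
  {"linear": [-14, 0, -19.5], "rot": [-0.1, 8, 0], "gripper": 0},
  {"linear": [-21, 0, -27.5], "rot": [-0.2, 12, 0], "gripper": 0},
  {"linear": [-28, 0, -35.5], "rot": [-0.3, 16, 0], "gripper": 0},
  {"linear": [-28, 0, -35.5], "rot": [-0.3, 16, 0], "gripper": 0},
  {"linear": [-28, 0, -35.5], "rot": [-0.3, 16, 0], "gripper": 0},
])

```text
clock: 8.5
ee_pos: [0.501, -0.1726, 0.131]
tool_rot: [-1.914, -2.207, -0.272]
ft_force: [-0.2, 0.5, -1.6]
gripper_width: 0.145
finger_force: 58.7
```

```bash
python3 - <<'E'
from h import *
st(); rul(-.046,.0527,16);rul(.045,.079,16)
c=cam('scene');im=camera('scene')
e=lambda s:o2w(np.array([-.0025,-.046+s*.155*np.cos(.279),.0547+s*.155*np.sin(.279)]))
for q in proj(c,[e(1),e(-1)]): cv2.circle(im,(int(q[0]),int(q[1])),4,(0,0,255),1)
cv2.imwrite('pics/s5.png',im[100:300,20:320].repeat(2,0).repeat(2,1))
E
```

```text
t 8.5 org tcp [ -2.1 -67.7 131. ] zaxis [-0.002  0.275 -0.962] x [-0.017  0.961  0.275] F [-0.2  0.5 -1.6] w 0.145 ff 58.657801151275635
linear [-0.7 -0.4  0.1] rot [-0.1  0.1 -0. ]
linear [94.   1.3 -0.2] rot [-0.1  0.1 -0. ]
```

View pics/s5.png

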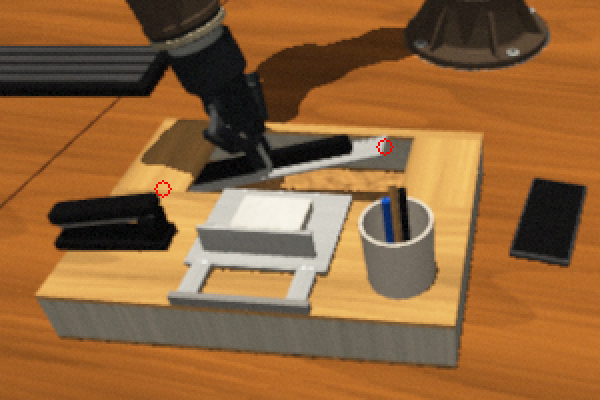

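The raised end is at (385,147), right on the prediction, and the other end is still under the cover. No contact force shows. I'll draw it out along its own axis.

>>> step_arm([
  {"linear": [8, 0, 0], "rot": [0, 0, 0], "gripper": 0},
  {"linear": [22, 0, 0], "rot": [0, 0, 0], "gripper": 0},
  {"linear": [37, 0, 0], "rot": [0, 0, 0], "gripper": 0},
  {"linear": [52, 0.5, 0], "rot": [0, 0, 0], "gripper": 0},
  {"linear": [67, 0.5, 0], "rot": [0, 0, 0], "gripper": 0},
  {"linear": [82, 1, 0], "rot": [0, 0, 0], "gripper": 0},
  {"linear": [95, 1, 0], "rot": [0, 0, 0], "gripper": 0},
  {"linear": [95, 1, 0], "rot": [0, 0, 0], "gripper": 0},
])

```text
clock: 9.35
ee_pos: [0.489, -0.08, 0.1584]
tool_rot: [-1.909, -2.21, -0.273]
ft_force: [-0.1, 0.9, -2.3]
gripper_width: 0.142
finger_force: 58.6
```

```bash
python3 - <<'E'
from h import *
st(); rul(.045,.160,16);rul(.045,.20,16);rul(.045,.20,0)
E
```

```text
t 9.35 org tcp [ -2.5  25.6 158.4] zaxis [-0.002  0.276 -0.961] x [-0.021  0.961  0.276] F [-0.1  0.9 -2.3] w 0.142 ff 58.643996715545654
linear [ 19.1   0.3 -77.4] rot [-0.1 -0.   0.2]
linear [  30.1    0.5 -115.8] rot [-0.1 -0.   0.2]
linear [  52.5    0.9 -112.7] rot [  0.2 -16.    0.2]
```

>>> step_arm([
  {"linear": [3, 0, -10], "rot": [0, 0, 0], "gripper": 0},
  {"linear": [8, 0, -29], "rot": [0, 0, 0], "gripper": 0},
  {"linear": [14, 0, -48], "rot": [0, 0, 0], "gripper": 0},
  {"linear": [19, 0, -67], "rot": [0, 0, 0], "gripper": 0},
  {"linear": [25, 0, -86], "rot": [0, 0, 0], "gripper": 0},
  {"linear": [30, 0, -105], "rot": [0, 0, 0], "gripper": 0},
  {"linear": [33, 0, -116], "rot": [0, 0, 0], "gripper": 0},
  {"linear": [33, 0, -116], "rot": [0, 0, 0], "gripper": 0},
])

```text
clock: 10.15
ee_pos: [0.4895, -0.0833, 0.2797]
tool_rot: [-1.915, -2.208, -0.274]
ft_force: [-0.2, 0.3, -2.0]
gripper_width: 0.145
finger_force: 58.7
```

>>> step_arm([
  {"linear": [3, 0, 0], "rot": [0, -2, 0], "gripper": 0},
  {"linear": [7, 0, 0.5], "rot": [0, -5, 0], "gripper": 0},
  {"linear": [11, 0, 1], "rot": [0, -8, 0], "gripper": 0},
  {"linear": [15, 0, 2], "rot": [0, -11, 0], "gripper": 0},
  {"linear": [20, 0, 3], "rot": [0, -14, 0], "gripper": 0},
  {"linear": [22, 0, 3], "rot": [0, -16, 0], "gripper": 0},
  {"linear": [22, 0, 3], "rot": [0, -16, 0], "gripper": 0},
  {"linear": [22, 0, 3], "rot": [0, -16, 0], "gripper": 0},
])

```text
clock: 10.95
ee_pos: [0.4853, -0.0605, 0.2808]
tool_rot: [2.056, 2.374, 0.003]
ft_force: [-0.1, -0.2, -1.3]
gripper_width: 0.147
finger_force: 58.6
```

```bash
python3 - <<'E'
from h import *
st(); print(np.abs(sense()["joint_vel"]).max())
c=cam('scene');im=camera('scene')
y=w2o(sense()["ee_pos"])[1]; z=sense()["ee_pos"][2]-.0792
for q in proj(c,o2w([[-.0025,y+.155,z],[-.0025,y-.155,z],[.163,.06,.112],[.163,-.06,.112]])): cv2.circle(im,(int(q[0]),int(q[1])),4,(0,0,255),1)
cv2.imwrite('pics/s6.png',im[60:300,20:320].repeat(2,0).repeat(2,1))
E
```

```text
t 10.95 org tcp [ -3.8  45.4 280.8] zaxis [ 0.003  0.    -1.   ] x [-0.019  1.     0.   ] F [-0.1 -0.2 -1.3] w 0.147 ff 58.6144745349884
0.01990749785117132
```

View pics/s6.png

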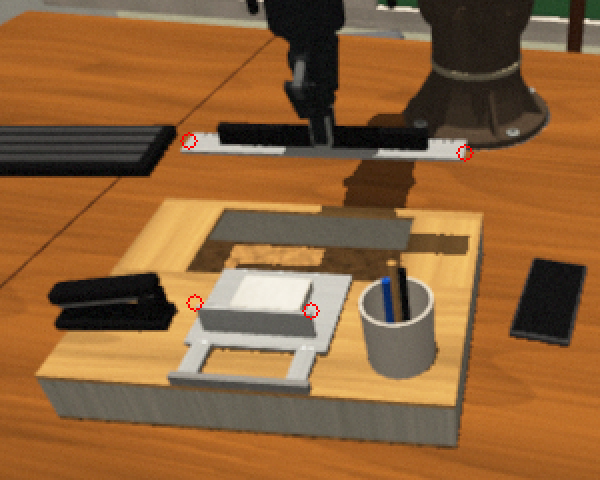

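The ruler hangs level and clear, with its ends at (189,141) and (465,152). The ledge is where it should be at the stop. I'll settle briefly and hand in.

>>> step_arm([
  {"linear": [0, 0, 0], "rot": [0, 0, 0], "gripper": 0},
  {"linear": [0, 0, 0], "rot": [0, 0, 0], "gripper": 0},
  {"linear": [0, 0, 0], "rot": [0, 0, 0], "gripper": 0},
  {"linear": [0, 0, 0], "rot": [0, 0, 0], "gripper": 0},
  {"linear": [0, 0, 0], "rot": [0, 0, 0], "gripper": 0},
])

```text
clock: 11.5
ee_pos: [0.4857, -0.061, 0.2814]
tool_rot: [2.057, 2.372, 0.004]
ft_force: [0.5, 0.4, -1.8]
gripper_width: 0.148
finger_force: 58.6
```

```bash
python3 -c "
from station import *
print(sign_off())"
```

```text
the job is handed in; nothing more can be done
None
```

I handed the job in at about 11.5 s: the carriage is at its stop and the ruler came out at a slant, now held level and still about 13 cm above the organiser's top; the pen pot, stapler and phone look undisturbed, but the hand-in returned no verdict.

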